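# Flip open the guard of the blade jig

### The arm

A 6-joint arm with a two-finger parallel gripper is mounted at the origin on a cart in front of the work surface, level with it; the furniture and walls round the work are solid. World frame = base frame: x ahead of the robot, y to its left, z up, the work surface at z = 0. Lengths are in mm, angles in rad, forces in N, time in s.
With the tool pointing down it reaches from about 350 to 775 mm from the base axis. Payload 5.5 kg.
Tool frame: the origin (TCP) lies at the very end of the fingers, on their centre line; the grasp point (between the pads) lies 19 mm behind it; z points along the fingers, y is the line along which they close (so a half turn about z gives the same grasp; the last joint's range is limited). The gripper opens to 85 mm and grips with 20 to 120 N. Pads are 22 mm wide; open, the fingers measure 114 mm over their backs; the gripper's body (76 mm by 85 mm) begins 54 mm behind the grasp point. The pads swing forward as they close: fully open they stand 13 mm farther back than shut.
Start: joints at [-1.395, 0.313, 0.046, 1.304, 0, 1.431], TCP at [178.578, -546.609, 231.323] pointing down, gripper open.
Joint ranges: [-2.76, 2.76], [-0.86, 1.69], [-1.03, 1.26], [-2.2, 2.34], [-1.47, 1.5], [-3.14, 3.14]. Speed limits (rad/s): [2.57, 2.57, 3.14, 3.14, 3.14, 3.14].

### API

Orientations are given as a 3x3 rotation matrix whose columns are the frame's x, y, z axes.
In Python, from workcell import env gives the robot as it stands. The module is installed in compiled form; this text tells all that it offers.
- The arm moves only by the tool jog_arm, never from a script. Its argument "steps" is a list of rows, each an object with "travel": the shift along the tool's x, y, z in m, a list of three; "delta_rot": the turn, a rotation vector about the tool's x, y, z in rad, a list of three. In form: [{"travel": [dx, dy, dz], "delta_rot": [wx, wy, wz]}, ...]. A call has 1 to 5 rows; each row shifts and turns the commanded pose from where the row before left it, along the tool's axes as they then stand; what a row does not reach is not made up. A row lasts 1/12 s, in which the tool goes at most 41.7 mm and 7.16 degrees, less where a joint would pass 70% of its speed; a pose out of reach is approached as far as the arm can. A call is refused whole if a number of a shift passes 0.0417 or a number of a turn 0.125, either way. A call with a gripper value outside its range is refused whole. "hand" is the closure in counts, from 0 (fully open) to 255 (shut), set as the call begins (left out, the last holds). The fingers move at their own pace and stop on an object; "newtons" is the grip in N (left out, the last holds). Time passes only in rows, so rows that do not move let the fingers close. It gives the time, the measured TCP pose, the force, the opening and the grip force at its end, in the units of the state.
- env.read_state(): the state, without advancing time (a new reading comes with each control period).
- env.capture(name): name is "scene" or "side" or "wrist"; returns a dict with "color" (480x640x3 uint8, blue, green, red), "range_z" (480x640 float32, mm along the optical axis (not along the pixel's ray), 0 where there is no reading), "intrinsics" (3x3 intrinsics, pixels), "eye" and "attitude" of the camera in the world. Camera axes: x right, y down, z forward; pixel columns grow to the right and rows downward; lengths in mm; the calibration is good to about 2 mm. The wrist camera is an equidistant fisheye: a pixel r from the principal point sees the ray r / f radians off the axis. A picture is of the moment at which its call begins.
- env.finish_job(): hands the job in; it is judged then, once.
Trained networks look in a picture, given as the dict that the camera call returned (one of the last four; its "shot" number tells which), for a name from the list of things; names that differ only in an ending like _2 or _b are one class to them, and where a whole thing is asked for, a point or a joint stands for the part that bears it (a point fixed in the world has none). Each returns a list of dicts, best first, with "conf" (0 to 1); they miss things now and then, are a little off and sometimes report something else, mostly with a low value. They report only what shows in the picture. A call takes as long as a camera call.
- env.trace(picture, target): "mask" (480x640 bool, what is visible of it) and "box" ([centre column, centre row, width, height] in pixels, round what is visible of it).
- env.place_of(picture, target): "point" ([row, column] in pixels: a listed point, or the origin of a listed thing).
The state is a dict: "time": time; "joints": joint angles; "qd": joint speeds; "tau": joint torques, N m; "position": TCP position; "ee_rot": TCP orientation; "force": force on the tool from outside, world axes, zero at the start; "wrist_torque": the same for the moment, N m; "opening": finger opening in mm; "grasp_force": force on a finger pad.
Only numpy, scipy, OpenCV 4.12 (cv2) and the standard library are available. Lean on these libraries where they do the work, as an engineer would, in place of code of your own. Each camera call takes 0.05 s, during which the arm holds its last target. There are 200 camera calls.

### The job

Two identical holding jigs stand on the bench, each with a hinged guard frame closed over its nest. Swing up the guard of the jig that holds the light metal cutter blade, by its knob, over past its balance point until it leans back on its stop and stays open by itself, then let go. Leave the guard of the other jig, which holds the black comb, closed.

Things in the scene. Friction and masses are not known exactly. Their poses are not given: they have to be found in the camera images.
- blade_guard (a joint): Hinge angle (rad) of the guard to open: 0 closed and level, grows as the knob end swings up and back over the hinge; balances at about 1.57 (upright), beyond that falls by itself to its stop at 1.92; falls shut if let go before. No spring or latch, 0.1-0.2 kg. Steel frame 82 mm wide, 8 thick, 105 long, plus a neck to the knob. Below it lies a light-grey toothed metal blade 30x42x6 mm.
- blade_guard_knob (a point): Centre of the knob at the front end of that guard (moves with it): black cylinder 20 mm in diameter, 24 mm long, axis parallel to the hinge line; its flat ends are free to be pinched along that axis and it turns between the fingers as the guard swings. Closed: 50 mm above the bench, 141 mm from the hinge line. A neck 12 mm wide, 36 mm long joins it to the frame.
- blade_guard_hinge (a point): Middle of that guard's hinge line, 50 mm above the bench, fixed to the jig (base 150x100x14 mm, fixed). Its y axis lies along the hinge line; x is level and points from the closed knob to the hinge (away from the robot, jig yaw up to 0.4 rad); z up. The cheeks and rubber stop bar behind the hinge rise to 92 mm above the bench.
- comb_guard (a joint): Hinge angle (rad), same sense, of the guard on the other, identical jig, which holds a black comb 42x44x12 mm; the two jigs stand side by side, either way round. Closed (0) at the start and to stay closed.

How it is judged:
By the outcome, as a careful person would: the job done as asked, in the order asked, and still so for the second after the job is handed in, with the robot touching nothing.
It also fails if it takes over 35 s, if anything falls off the work surface, if the arm or the gripper's body presses on something with over 40 N, if the wrist force passes 120 N, or if a joint passes its speed limit or range.

## Working session

There is one attempt and no reset: what is moved stays moved. The work goes in short steps, Python scripts to look and compute and a tool call to move; the robot and the scene stay as the last step left them, time stands still between calls to the robot, and variables do not carry over. Pictures are saved under pics/ and viewed, at most 10 in all, crops included, and the job is handed in when it is done.

Besides the shell and the picture viewer there is one more tool, called after "Request:" as name(argument=value, ...), one argument or row to a line, values as JSON. jog_arm: Moves the arm, as the interface text tells. Its arguments: {"type":"object","properties":{"steps":{"type":"array"},"hand":{"type":"number"},"newtons":{"type":"number"}},"required":["steps"]}

```bash
mkdir -p pics; cat > h.py <<'E'
import numpy as np, cv2
from workcell import env
def px2w(p,r,c,z=None):
    K=p["intrinsics"];R=np.array(p["attitude"]);e=np.array(p["eye"])
    d=R@np.array([(c-K[0][2])/K[0][0],(r-K[1][2])/K[1][1],1])
    if z is None: return e+d*p["range_z"][int(r),int(c)]
    return e+d*(z-e[2])/d[2]
E
python3 - <<'E'
from h import *
np.set_printoptions(precision=1,suppress=True)
s=env.read_state();print(s["time"],s["position"],np.array(s["ee_rot"]))
ims=[]
for n in("scene","side"):
    p=env.capture(n);im=p["color"].copy()
    print(n,p["eye"],np.array(p["attitude"]).shape)
    for t in("blade_guard_knob","blade_guard_hinge"):
        for o in env.place_of(p,t)[:3]:
            r,c=o["point"];print(t,o["conf"],r,c,px2w(p,r,c,50),px2w(p,r,c))
            cv2.circle(im,(int(c),int(r)),4,(0,0,255) if "knob" in t else (255,0,0),1)
    for t in("blade_guard","comb_guard"):
        for o in env.trace(p,t)[:2]: print(t,o["conf"],o["box"])
    cv2.imwrite(f"pics/{n}1.png",im)
E
```

```text
0.0 [ 178.5 -546.1  230.4] [[ 1.   0.3 -0. ]
 [ 0.3 -1.   0. ]
 [ 0.  -0.  -1. ]]
scene [ 253.6 -628.3  701.1] (3, 3)
blade_guard_hinge 0.63 168.3 316.6 [609.3  37.3  50. ] [606.9  32.8  54.5]
blade_guard 0.85 [286.3, 180.2, 84.4, 50.2]
comb_guard 0.61 [343.0, 262.4, 97.8, 40.1]
side [290.7 794.6 575.6] (3, 3)
blade_guard_knob 0.8 319.2 321.0 [462.2  22.1  50. ] [458.7  37.8  60.7]
blade_guard_hinge 0.75 313.5 233.0 [602.1  32.6  50. ] [599.8  38.2  53.8]
blade_guard 0.87 [277.0, 320.0, 103.4, 38.0]
comb_guard 0.65 [300.0, 253.3, 79.4, 37.6]
```

View pics/scene1.png

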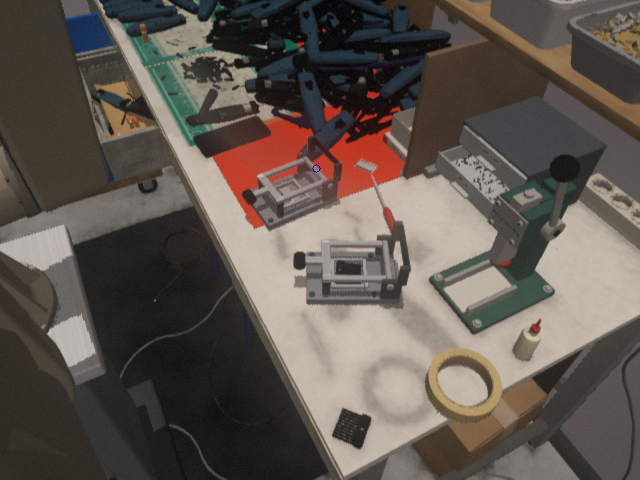

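View pics/side1.png

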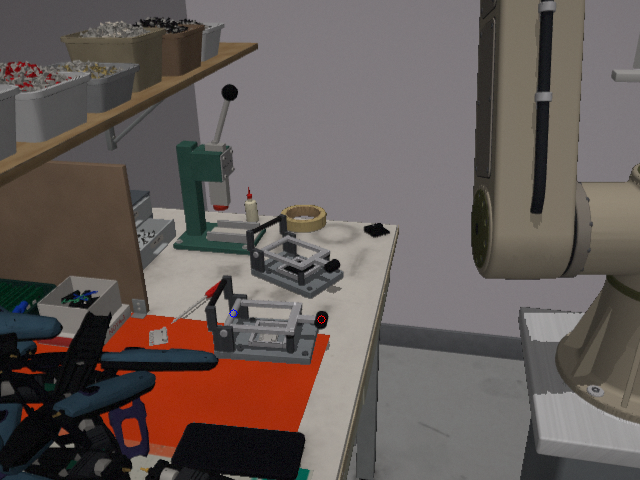

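The side and scene views agree. The jig at the back (scene ~(290,185), on the red mat) holds the light blade, with its knob at scene (250,197) and side (321,319). The nearer jig holds the black comb. Next I'll fit the yaw.

```bash
python3 - <<'E'
from h import *
np.set_printoptions(precision=1,suppress=True)
for n in("scene","side"):
    p=env.capture(n)
    K=p["intrinsics"];R=np.array(p["attitude"]);e=np.array(p["eye"])
    o=env.trace(p,"blade_guard")[0];v,u=np.nonzero(o["mask"]);z=p["range_z"][v,u].astype(float)
    P=e+(R@np.array([(u-K[0][2])/K[0][0]*z,(v-K[1][2])/K[1][1]*z,z])).T
    P=P[(z>0)&(P[:,2]>42)&(P[:,2]<64)]
    rc=cv2.minAreaRect(P[:,:2].astype(np.float32));print(n,len(P),rc,cv2.boxPoints(rc).tolist(), P.mean(0))
    k=P[P[:,0]<P[:,0].min()+22];print("front",k.mean(0),k.min(0),k.max(0),len(k))
    for t in("blade_guard_knob","comb_guard_knob"[:0] or "comb_guard"):
        for o in env.place_of(p,t)[:3]: print(t,o["conf"],o["point"],px2w(p,*o["point"],50))
p=env.capture("scene");print(px2w(p,197,250,50),px2w(p,260,299,50))
E
```

```text
scene 1151 ((531.2409057617188, 27.076059341430664), (156.25169372558594, 84.62274169921875), 2.935082197189331) [[451.051025390625, 65.33153533935547], [455.384033203125, -19.180198669433594], [611.4307861328125, -11.17941665649414], [607.0977783203125, 73.33232116699219]] [532.4  23.9  53.1]
front [463.1  17.5  55.1] [453.4   8.4  43.5] [475.1  33.3  62.2] 148
blade_guard_knob 0.58 [195.1, 247.7] [463.9  27.3  50. ]Traceback (most recent call last):
  File "<stdin>", line 12, in <module>
ValueError: it knows: blade_guard_hinge, blade_guard_knob
```

```bash
cat > go.py <<'E'
import sys
from h import *
np.set_printoptions(precision=3,suppress=True)
s=env.read_state();R=np.array(s["ee_rot"]);p=np.array(s["position"])
t=np.array([float(a) for a in sys.argv[1:4]]);yaw=float(sys.argv[4])
G=np.array([[np.cos(yaw),np.sin(yaw),0],[np.sin(yaw),-np.cos(yaw),0],[0,0,-1]])
print("t",s["time"],"pos",p,"tool-shift mm",R.T@(t-p),"rotvec",cv2.Rodrigues(R.T@G)[0].ravel(),"after-rot shift",G.T@(t-p))
E
python3 go.py 440 22 200 0.05
```

```text
t 0.65 pos [ 178.586 -546.592  231.331] tool-shift mm [ 425.083 -459.283   31.291] rotvec [ 0.    -0.     0.266] after-rot shift [ 289.505 -554.816   31.331]
```

Request:
jog_arm(
  steps=[
    {"travel": [0.0265,-0.0287,0],"delta_rot": [0,0,0]},
    {"travel": [0.0265,-0.0287,0],"delta_rot": [0,0,0]},
    {"travel": [0.0265,-0.0287,0],"delta_rot": [0,0,0]},
    {"travel": [0.0265,-0.0287,0],"delta_rot": [0,0,0]},
    {"travel": [0.0265,-0.0287,0],"delta_rot": [0,0,0]},
  ],
  hand=0,
  newtons=40,
)

```text
time: 1.07
position: [260.3, -367.5, 231.3]
ee_rot: [[0.951, 0.31, 0.0], [0.31, -0.951, -0.0], [0.0, 0.0, -1.0]]
force: [0.9, -0.1, 0.2]
opening: 85.6
grasp_force: 0.0
```

Request:
jog_arm(
  steps=[
    {"travel": [0.0265,-0.0287,0],"delta_rot": [0,0,0]},
    {"travel": [0.0265,-0.0287,0],"delta_rot": [0,0,0]},
    {"travel": [0.0265,-0.0287,0],"delta_rot": [0,0,0]},
    {"travel": [0.0265,-0.0287,0],"delta_rot": [0,0,0]},
    {"travel": [0.0265,-0.0287,0],"delta_rot": [0,0,0]},
  ],
)

```text
time: 1.48
position: [341.7, -189.8, 231.6]
ee_rot: [[0.951, 0.31, 0.001], [0.31, -0.951, -0.001], [0.001, 0.001, -1.0]]
force: [2.7, -0.7, -0.7]
opening: 85.4
grasp_force: 0.0
```

Request:
jog_arm(
  steps=[
    {"travel": [0.0265,-0.0287,0],"delta_rot": [0,0,0]},
    {"travel": [0.0265,-0.0287,0],"delta_rot": [0,0,0]},
    {"travel": [0.0265,-0.0287,0],"delta_rot": [0,0,0]},
    {"travel": [0.0265,-0.0287,0],"delta_rot": [0,0,0]},
    {"travel": [0.0265,-0.0287,0],"delta_rot": [0,0,0]},
  ],
)

```text
time: 1.9
position: [423.2, -12.0, 231.7]
ee_rot: [[0.951, 0.311, 0.001], [0.311, -0.951, -0.0], [0.001, 0.001, -1.0]]
force: [1.3, -0.8, 0.7]
opening: 85.6
grasp_force: 0.0
```

Request:
jog_arm(
  steps=[
    {"travel": [0.0265,-0.0287,0.01],"delta_rot": [0,0,0]},
    {"travel": [0,0,0.02],"delta_rot": [0,0,0.1]},
    {"travel": [0,0,0],"delta_rot": [0,0,0.1]},
    {"travel": [0,0,0],"delta_rot": [0,0,0.066]},
    {"travel": [0,0,0],"delta_rot": [0,0,0]},
  ],
)

```text
time: 2.32
position: [438.8, 22.2, 201.0]
ee_rot: [[0.999, 0.05, -0.001], [0.05, -0.999, -0.0], [-0.001, -0.0, -1.0]]
force: [0.1, -0.1, 0.8]
opening: 85.3
grasp_force: 0.0
```

```bash
cat > w.py <<'E'
import sys
from h import *
np.set_printoptions(precision=1,suppress=True)
p=env.capture("wrist");K=p["intrinsics"];A=np.array(p["attitude"]);e=np.array(p["eye"]);im=p["color"].copy()
def ray(r,c):
    x=(c-K[0][2])/K[0][0];y=(r-K[1][2])/K[1][1];t=np.hypot(x,y);return A@np.array([np.sin(t)*x/t,np.sin(t)*y/t,np.cos(t)])
for t in("blade_guard_knob","blade_guard_hinge"):
    for o in env.place_of(p,t)[:2]:
        r,c=o["point"];d=ray(r,c);print(t,o["conf"],r,c,e+d*(50-e[2])/d[2]);cv2.circle(im,(int(c),int(r)),4,(0,0,255),1)
for o in env.trace(p,"blade_guard_knob")[:1]:
    v,u=np.nonzero(o["mask"]);z=p["range_z"][v,u].astype(float)
    P=[]
    for r,c,q in zip(v,u,z):
        d=ray(r,c); 
        if q>0: P.append(e+d*q/(A[:,2]@d))
    P=np.array(P);P=P[(P[:,2]>44)&(P[:,2]<68)]
    rc=cv2.minAreaRect(P[:,:2].astype(np.float32));print(o["conf"],rc,cv2.boxPoints(rc).tolist())
cv2.imwrite("pics/"+sys.argv[1],im)
E
python3 w.py w1.png
```

```text
blade_guard_knob 0.78 200.5 315.8 [459.8  22.1  50. ]
blade_guard_hinge 0.68 24.9 311.0 [601.5  32.9  50. ]
0.57 ((530.812255859375, 27.206581115722656), (156.6771240234375, 82.97113037109375), 4.930211067199707) [[449.19818115234375, 61.80605697631836], [456.32891845703125, -20.85808563232422], [612.4263305664062, -7.392894744873047], [605.2955932617188, 75.27124786376953]]
```

View pics/w1.png

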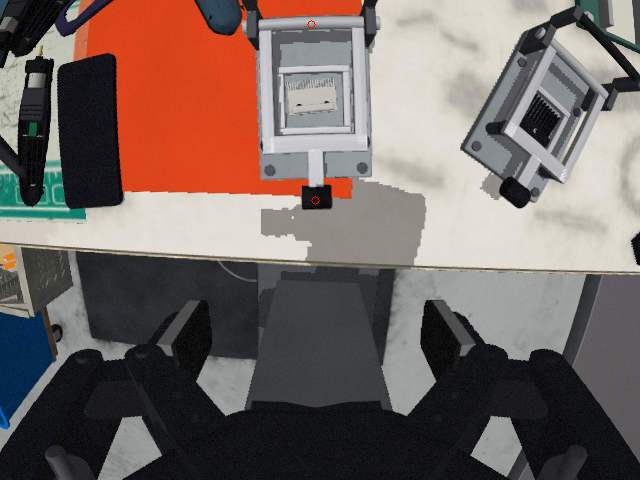

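The wrist view confirms the blade under this guard, with the knob at (316,200) → about (461,22) and the hinge at (311,25) → about (603,32.5). The spacing is 142 mm and the yaw is about 0.07, both as expected. Descending now.

Request:
jog_arm(
  steps=[
    {"travel": [0.022,0.001,0.02],"delta_rot": [0,0,-0.022]},
    {"travel": [0,0,0.04],"delta_rot": [0,0,0]},
    {"travel": [0,0,0.04],"delta_rot": [0,0,0]},
    {"travel": [0,0,0],"delta_rot": [0,0,0]},
  ],
)

```text
time: 2.85
position: [455.8, 21.9, 95.2]
ee_rot: [[0.997, 0.072, -0.011], [0.072, -0.997, 0.001], [-0.011, -0.002, -1.0]]
force: [-1.8, -0.8, -0.8]
opening: 85.6
grasp_force: 0.0
```

Request:
jog_arm(
  steps=[
    {"travel": [0,0,0.025],"delta_rot": [0,0,0]},
    {"travel": [0,0,0.025],"delta_rot": [0,0,0]},
    {"travel": [0,0,0.018],"delta_rot": [0,0,0]},
    {"travel": [0,0,0],"delta_rot": [0,0,0]},
  ],
)

```text
time: 3.18
position: [459.3, 21.5, 31.9]
ee_rot: [[0.997, 0.072, -0.004], [0.072, -0.997, 0.0], [-0.004, -0.001, -1.0]]
force: [0.0, 0.7, -0.3]
opening: 85.3
grasp_force: 0.0
```

```bash
python3 w.py w2.png
```

```text
blade_guard_knob 0.86 326.0 312.9 [460.9  21.8  50. ]
0.63 ((516.932373046875, 26.4760799407959), (127.62307739257812, 82.3573989868164), 4.24894905090332) [[450.2452392578125, 62.81379318237305], [456.34716796875, -19.317251205444336], [583.6195068359375, -9.86163330078125], [577.517578125, 72.2694091796875]]
```

View pics/w2.png

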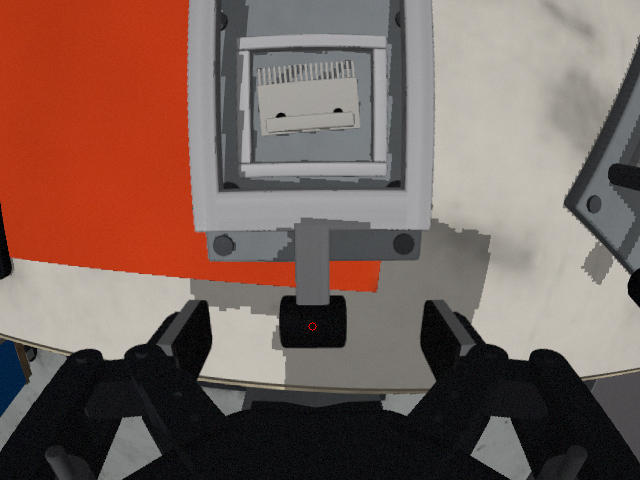

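The knob sits between the pads at (313,322), centred. Closing.

Request:
jog_arm(
  steps=[
    {"travel": [0.001,0,0],"delta_rot": [0,0,0]},
    {"travel": [0,0,0],"delta_rot": [0,0,0]},
    {"travel": [0,0,0],"delta_rot": [0,0,0]},
    {"travel": [0,0,0],"delta_rot": [0,0,0]},
    {"travel": [0,0,0],"delta_rot": [0,0,0]},
  ],
  hand=255,
  newtons=40,
)

```text
time: 3.8
position: [462.1, 21.8, 33.6]
ee_rot: [[0.997, 0.072, 0.0], [0.072, -0.997, 0.0], [0.0, -0.0, -1.0]]
force: [-0.0, 3.4, 3.0]
opening: 25.5
grasp_force: 4.7
```

Request:
jog_arm(
  steps=[
    {"travel": [0,0,0],"delta_rot": [0,0,0]},
    {"travel": [0,0,0],"delta_rot": [0,0,0]},
    {"travel": [0,0,0],"delta_rot": [0,0,0]},
  ],
)

```text
time: 4.05
position: [462.1, 22.8, 33.7]
ee_rot: [[0.997, 0.073, 0.0], [0.073, -0.997, 0.002], [0.001, -0.002, -1.0]]
force: [-0.6, 4.2, 4.9]
opening: 22.9
grasp_force: 42.1
```

Request:
jog_arm(
  steps=[
    {"travel": [0.0011,0,-0.0176],"delta_rot": [0,0,0]},
    {"travel": [0.0033,0,-0.0173],"delta_rot": [0,0,0]},
    {"travel": [0.0054,0,-0.0168],"delta_rot": [0,0,0]},
    {"travel": [0.0075,0,-0.016],"delta_rot": [0,0,0]},
    {"travel": [0.0094,0,-0.0149],"delta_rot": [0,0,0]},
  ],
)

```text
time: 4.47
position: [487.9, 24.9, 116.0]
ee_rot: [[0.997, 0.073, -0.002], [0.073, -0.997, 0.002], [-0.001, -0.002, -1.0]]
force: [3.9, 5.0, -8.4]
opening: 23.0
grasp_force: 39.5
```

Request:
jog_arm(
  steps=[
    {"travel": [0.0112,0,-0.0136],"delta_rot": [0,0,0]},
    {"travel": [0.0128,0,-0.0121],"delta_rot": [0,0,0]},
    {"travel": [0.0142,0,-0.0104],"delta_rot": [0,0,0]},
    {"travel": [0.0154,0,-0.0086],"delta_rot": [0,0,0]},
    {"travel": [0.0163,0,-0.0066],"delta_rot": [0,0,0]},
  ],
)

```text
time: 4.88
position: [556.6, 30.3, 167.0]
ee_rot: [[0.997, 0.073, -0.005], [0.073, -0.997, 0.003], [-0.004, -0.003, -1.0]]
force: [-2.4, 5.5, -2.5]
opening: 23.2
grasp_force: 39.6
```

Forces are low and the opening shows the knob is still held. Carrying on past upright.

Request:
jog_arm(
  steps=[
    {"travel": [0.017,0,-0.0045],"delta_rot": [0,0,0]},
    {"travel": [0.0175,0,-0.0023],"delta_rot": [0,0,0]},
    {"travel": [0.0176,0,-0.0001],"delta_rot": [0,0,0]},
    {"travel": [0.0175,0,0.0021],"delta_rot": [0,0,0]},
    {"travel": [0.014,0,0.0033],"delta_rot": [0,0,0]},
  ],
)

```text
time: 5.3
position: [642.3, 37.2, 169.3]
ee_rot: [[0.997, 0.074, 0.0], [0.074, -0.997, 0.004], [0.0, -0.004, -1.0]]
force: [-1.8, 6.6, 5.5]
opening: 23.3
grasp_force: 41.1
```

```bash
python3 - <<'E'
from h import *
s=env.read_state();print(s["position"],s["force"],s["opening"])
cv2.imwrite("pics/side2.png",env.capture("side")["color"])
E
```

```text
[642.33198982  37.18894842 169.30059371] [-1.79990238  6.56212506  5.51201291] 23.320906649619776
```

View pics/side2.png

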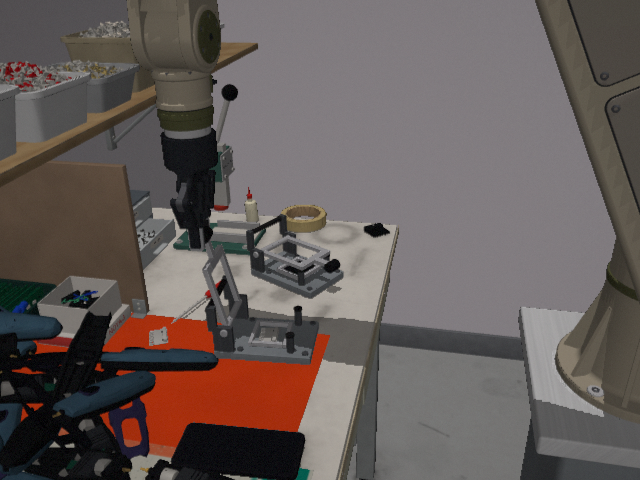

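The side view shows the guard at (222,285), leaning back past upright with the knob in the fingers. The other guard, at (300,255), is still closed. Releasing.

Request:
jog_arm(
  steps=[
    {"travel": [0,0,0],"delta_rot": [0,0,0]},
    {"travel": [0,0,0],"delta_rot": [0,0,0]},
    {"travel": [0,0,0],"delta_rot": [0,0,0]},
    {"travel": [0,0,0],"delta_rot": [0,0,0]},
    {"travel": [0,0,0],"delta_rot": [0,0,0]},
  ],
  hand=0,
)

```text
time: 5.77
position: [641.4, 34.3, 168.7]
ee_rot: [[0.997, 0.071, -0.0], [0.071, -0.997, -0.0], [-0.0, 0.0, -1.0]]
force: [0.1, -0.0, -0.7]
opening: 81.9
grasp_force: 0.0
```

Request:
jog_arm(
  steps=[
    {"travel": [0,0,0],"delta_rot": [0,0,0]},
    {"travel": [0,0,0],"delta_rot": [0,0,0]},
    {"travel": [0,0,0],"delta_rot": [0,0,0]},
    {"travel": [0,0,0],"delta_rot": [0,0,0]},
    {"travel": [0,0,-0.01],"delta_rot": [0,0,0]},
  ],
)

```text
time: 6.18
position: [640.5, 34.7, 176.9]
ee_rot: [[0.997, 0.072, -0.004], [0.072, -0.997, 0.0], [-0.004, -0.0, -1.0]]
force: [0.2, -0.6, -1.6]
opening: 85.2
grasp_force: 0.0
```

Request:
jog_arm(
  steps=[
    {"travel": [0,0,-0.015],"delta_rot": [0,0,0]},
    {"travel": [0,0,-0.02],"delta_rot": [0,0,0]},
    {"travel": [0,0,-0.02],"delta_rot": [0,0,0]},
    {"travel": [0,0,-0.02],"delta_rot": [0,0,0]},
    {"travel": [0,0,0],"delta_rot": [0,0,0]},
  ],
)

```text
time: 6.6
position: [643.6, 34.5, 259.3]
ee_rot: [[0.997, 0.072, 0.008], [0.072, -0.997, -0.001], [0.008, 0.001, -1.0]]
force: [-0.2, 0.2, 0.5]
opening: 85.3
grasp_force: 0.0
```

```bash
python3 - <<'E'
from h import *
s=env.read_state();print(s["time"],s["position"],s["force"],s["opening"])
a=env.capture("side")["color"][200:400,150:400];b=env.capture("scene")["color"][100:330,180:430]
cv2.imwrite("pics/end.png",np.hstack([cv2.resize(a,(400,320)),cv2.resize(b,(400,320))]))
E
```

```text
6.6 [643.61527718  34.53571668 259.27578784] [-0.24160654  0.17356792  0.51783403] 85.27334586701974
```

View pics/end.png

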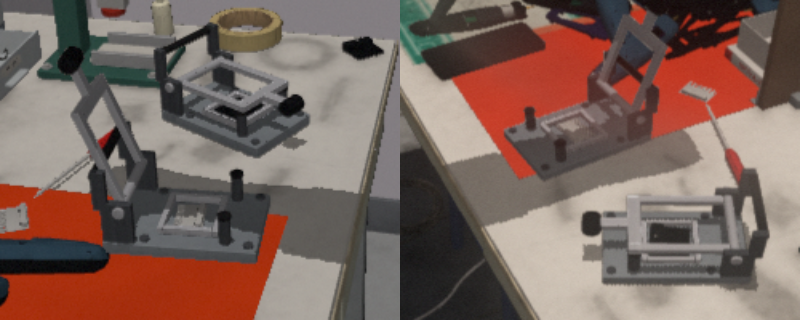

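The blade guard is leaning back on its stop with the gripper clear above it, and the comb guard is closed.

```bash
python3 -c "
from workcell import env
print(env.finish_job())"
```

```text
the job is handed in; nothing more can be done
None
```

The blade jig's guard is open and leaning back on its stop, the comb jig's guard is still closed, and the job was handed in at about 6.7 s with the gripper clear of everything.

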